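# Spread the piled toy boats onto their drying stands

### The job

Take the pile of painted toy boat hulls apart and set each one, right way up, on the drying stand of its own colour: lying across both runners, centred on the stand and square to the runners, with bow and stern either way round. Set them down gently: the paint is fresh, so let none of them drop or tumble off the pile.

Things in the scene. Friction and masses are not known exactly. Their poses are not given: they have to be found in the camera images.
- boat_red: red painted wooden toy boat hull: flat block 130 x 38 x 24 mm high, ~60 g, square stern, pointed bow (last 19 mm), dark mast hole and patch on top. Origin: mid-length, mid-width, on the underside; x to the bow, z up. Starts in the crosswise pile: one of the two at the bottom, on battens 20 mm high; hulls of a pair lie 84 mm apart (centrelines).
- boat_blue: blue painted wooden toy boat hull: flat block 130 x 38 x 24 mm high, ~60 g, square stern, pointed bow (last 19 mm), dark mast hole and patch on top. Origin: mid-length, mid-width, on the underside; x to the bow, z up. Starts in the crosswise pile: one of the two at the bottom, on battens 20 mm high; hulls of a pair lie 84 mm apart (centrelines).
- boat_yellow: yellow painted wooden toy boat hull: flat block 130 x 38 x 24 mm high, ~60 g, square stern, pointed bow (last 19 mm), dark mast hole and patch on top. Origin: mid-length, mid-width, on the underside; x to the bow, z up. Starts in the crosswise pile: one of two in the middle layer, laid across the bottom pair; hulls of a pair lie 84 mm apart (centrelines).
- boat_green: green painted wooden toy boat hull: flat block 130 x 38 x 24 mm high, ~60 g, square stern, pointed bow (last 19 mm), dark mast hole and patch on top. Origin: mid-length, mid-width, on the underside; x to the bow, z up. Starts in the crosswise pile: one of two in the middle layer, laid across the bottom pair; hulls of a pair lie 84 mm apart (centrelines).
- boat_white: white painted wooden toy boat hull: flat block 130 x 38 x 24 mm high, ~60 g, square stern, pointed bow (last 19 mm), dark mast hole and patch on top. Origin: mid-length, mid-width, on the underside; x to the bow, z up. Starts in the crosswise pile: on top, across the middle, parallel to the bottom pair; hulls of a pair lie 84 mm apart (centrelines).
- stand_red: fixed drying stand: red base board 100 x 80 x 8 mm with two bare wooden runners, each 14 mm wide, 80 mm long, centrelines 68 mm apart, their tops 28 mm above the bench. Origin: centre of the stand, at bench height. x crosses the runners (a hull laid across both runners has its length along x), y runs along the runners, z up.
- stand_blue: fixed drying stand: blue base board 100 x 80 x 8 mm with two bare wooden runners, each 14 mm wide, 80 mm long, centrelines 68 mm apart, their tops 28 mm above the bench. Origin: centre of the stand, at bench height. x crosses the runners (a hull laid across both runners has its length along x), y runs along the runners, z up.
- stand_yellow: fixed drying stand: yellow base board 100 x 80 x 8 mm with two bare wooden runners, each 14 mm wide, 80 mm long, centrelines 68 mm apart, their tops 28 mm above the bench. Origin: centre of the stand, at bench height. x crosses the runners (a hull laid across both runners has its length along x), y runs along the runners, z up.
- stand_green: fixed drying stand: green base board 100 x 80 x 8 mm with two bare wooden runners, each 14 mm wide, 80 mm long, centrelines 68 mm apart, their tops 28 mm above the bench. Origin: centre of the stand, at bench height. x crosses the runners (a hull laid across both runners has its length along x), y runs along the runners, z up.
- stand_white: fixed drying stand: white base board 100 x 80 x 8 mm with two bare wooden runners, each 14 mm wide, 80 mm long, centrelines 68 mm apart, their tops 28 mm above the bench. Origin: centre of the stand, at bench height. x crosses the runners (a hull laid across both runners has its length along x), y runs along the runners, z up.
Not all that is in view belongs to the job. Leave any pink look-alike of the boat_red alone.

How it is judged:
By the outcome, as a careful person would: the job done as asked, in the order asked, and still so for the second after the job is handed in, with the robot touching nothing.
It also fails if it takes over 122 s, if anything falls off the work surface, if the arm or the gripper's body presses on something with over 40 N, if the wrist force passes 120 N, or if a joint passes its speed limit or range.

### The arm

A 6-joint arm with a two-finger parallel gripper is mounted at the origin on the work surface. World frame = base frame: x ahead of the robot, y to its left, z up, the work surface at z = 0. Lengths are in mm, angles in rad, forces in N, time in s.
With the tool pointing down it reaches from about 250 to 725 mm from the base axis. Payload 9.7 kg.
Tool frame: the origin (TCP) lies between the finger pads; the fingertips stand 22 mm ahead of it and the grasp point (between the pads) lies 3 mm ahead of it; z points along the fingers, x is the direction in which the jaws open and shut, and the axes are right-handed (so a half turn about z gives the same grasp; the last joint's range is limited). The gripper opens to 85 mm and grips with 20 to 120 N. Pads are 22 mm wide; open, the fingers measure 114 mm over their backs; the gripper's body (76 mm by 85 mm) begins 54 mm behind the grasp point. The pads swing forward as they close: fully open they stand 13 mm farther back than shut.
Start: joints at [-1.109, 0.087, 0.176, 1.66, 0, 1.571], TCP at [245.055, -492.387, 253.284] pointing down, gripper open.
Joint ranges: [-3.13, 3.13], [-0.85, 1.81], [-1.15, 1.24], [-2.2, 2.28], [-1.44, 1.52], [-3.14, 3.14]. Speed limits (rad/s): [2.22, 2.22, 2.57, 3.14, 3.14, 3.14].

### API

Orientations are given as a unit quaternion [w, x, y, z].
In Python, from plant import status, capture, workorder, outline_of gives the robot as it stands.
- The arm moves only by the shell command python3 -m jog 'ROWS'. ROWS is JSON, a list that holds one entry, the list of rows, each a list of 7 numbers: the shift along the tool's x, y, z in cm, then the turn, a rotation vector about the tool's x, y, z in rad, then the closure in counts, from 0 (fully open) to 255 (shut). In form: [[[dx, dy, dz, ax, ay, az, jaw], ...]]. A call has 1 to 12 rows; each row is the pose to reach, as a shift and turn from the pose measured when the call began, along the tool's axes at that moment; what a row does not reach only later rows make up. A row lasts 1/12 s, in which the tool goes at most 41.7 mm and 7.16 degrees, less where a joint would pass 70% of its speed; a pose out of reach is approached as far as the arm can. A call with a gripper value outside its range is refused whole. The fingers move at their own pace and stop on an object; the grip force is fixed at half the most. Time passes only in rows, so rows that repeat a pose let the fingers close. It gives the time, the measured TCP pose, the force and the opening at its end, in the units of the state.
- status.state(): the state, without advancing time (a new reading comes with each control period).
- capture(name): name is "side" or "top" or "wrist"; returns a dict with "color" (480x640x3 uint8, red, green, blue), "camera_matrix" (3x3 intrinsics, pixels), "eye" and "orientation" of the camera in the world. Camera axes: x right, y down, z forward; pixel columns grow to the right and rows downward; lengths in mm; the calibration is good to about 2 mm. A picture is of the moment at which its call begins. There is no depth.
- workorder.finish_job(): hands the job in, once; it reports no verdict.
Trained networks look in the newest picture that a camera, given by its name, has taken for a name from the list of things; names that differ only in an ending like _2 or _b are one class to them, and where a whole thing is asked for, a point or a joint stands for the part that bears it (a point fixed in the world has none). Each returns a list of dicts, best first, with "score" (0 to 1); they miss things now and then, are a little off and sometimes report something else, mostly with a low value. They report only what shows in the picture. A call takes as long as a camera call. They do not tell look-alikes from the thing itself.
- outline_of(thing, camera): "region" (480x640 bool, what is visible of it) and "bbox" ([left, top, width, height] in pixels, round what is visible of it).
The state is a dict: "time_s": time; "joint_positions": joint angles; "joint_velocities": joint speeds; "joint_torque": joint torques, N m; "eef_pos": TCP position; "ee_rot": TCP orientation; "ft_force": force on the tool from outside, world axes, zero at the start; "torque": the same for the moment, N m; "grip_width": finger opening in mm.
Only numpy, scipy, OpenCV 4.12 (cv2) and the standard library are available. Lean on these libraries where they do the work, as an engineer would, in place of code of your own. Each camera call takes 0.05 s, during which the arm holds its last target.

## Working session

There is one attempt and no reset: what is moved stays moved. The work goes in short steps, Python scripts to look and compute and a shell command to move; the robot and the scene stay as the last step left them, time stands still between calls to the robot, and variables do not carry over. Pictures are saved under pics/ and viewed, and the job is handed in when it is done.

```bash
ls; mkdir -p pics; python3 - <<'E'
from plant import status, capture
import cv2
print(status.state())
for n in ["side","top","wrist"]:
    c=capture(n); cv2.imwrite(f"pics/{n}0.png",c["color"][:,:,::-1]); print(n,c["camera_matrix"],c["eye"],c["orientation"])
E
```

```text
pics
{'time_s': 0.0, 'joint_positions': array([-1.10901176e+00,  8.74723260e-02,  1.75115810e-01,  1.65978976e+00,
       -2.97638493e-06,  1.57079600e+00]), 'joint_velocities': array([ 0.00026561, -0.00069789, -0.00085975,  0.00051214, -0.00221333,
        0.0005009 ]), 'joint_torque': array([-4.16048329e-05, -5.20384669e+01,  4.64803791e+01,  1.63753977e-02,
       -8.20728906e-05, -4.88488482e-06]), 'eef_pos': array([ 244.96042772, -492.21301325,  252.56690787]), 'ee_rot': array([-3.54124043e-04,  8.50160602e-01, -5.26523024e-01, -5.74619274e-04]), 'ft_force': array([-0.31688408,  0.84587915,  0.44861551]), 'torque': array([-0.03164978,  0.02087598,  0.0077829 ]), 'grip_width': 85.21870547734939}
side [[457.4900261    0.         319.65666537]
 [  0.         457.4900261  239.34215677]
 [  0.           0.           1.        ]] [ -1.54499012 676.18091294 887.17886217] [ 0.11166395 -0.30413985  0.87739352 -0.35385127]
top [[607.74847868   0.         322.38577945]
 [  0.         607.74847868 244.34439927]
 [  0.           0.           1.        ]] [ 309.58077249   42.72215    1373.62199312] [-0.04150273  0.70904136 -0.70169925  0.05617856]
wrist [[358.9979491    0.         326.92230807]
 [  0.         358.9979491  239.4147677 ]
 [  0.           0.           1.        ]] [ 319.20451363 -456.11800221  372.94911001] [ 0.1388437   0.83912601 -0.51881562 -0.0861413 ]
```

View pics/side0.png

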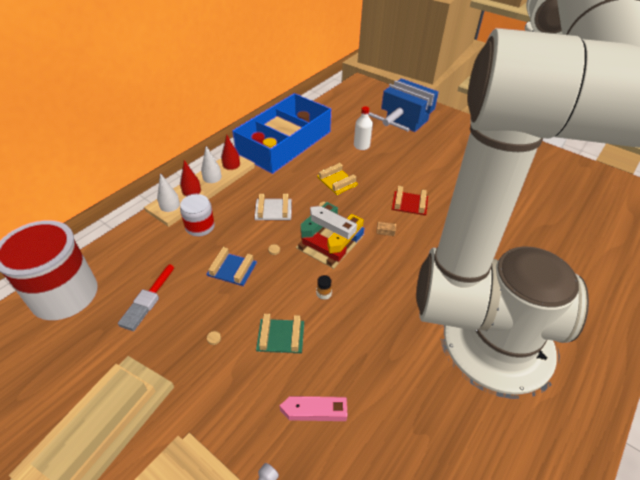

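View pics/top0.png

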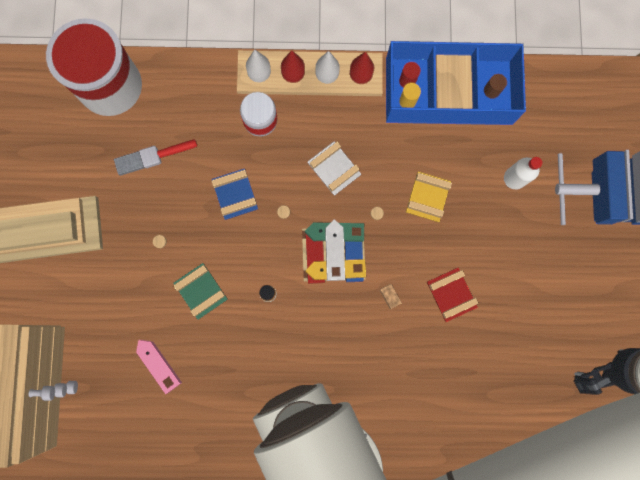

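View pics/wrist0.png

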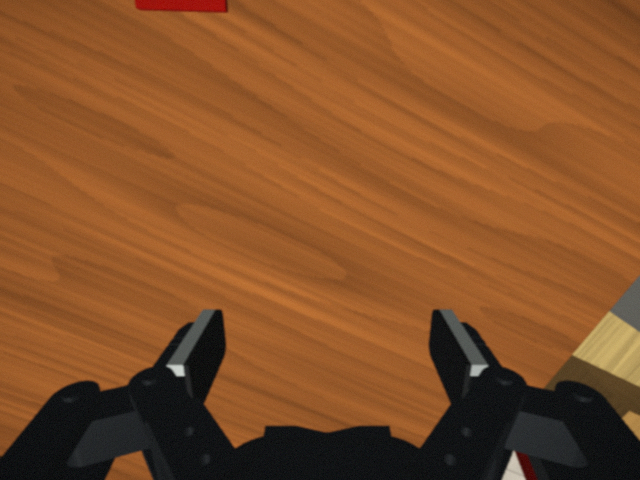

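```bash
cat > h.py <<'E'
import numpy as np, cv2
from plant import status, capture, outline_of
from scipy.spatial.transform import Rotation as R
from scipy.optimize import minimize
COL=["red","blue","yellow","green","white"]
def rot(q): return R.from_quat([q[1],q[2],q[3],q[0]])
def proj(c,P):
    p=rot(c["orientation"]).inv().apply(np.atleast_2d(P)-c["eye"])
    p=p@np.asarray(c["camera_matrix"]).T
    return p[:,:2]/p[:,2:]
def box(cx,cy,lx,ly,z0,z1):
    return [[cx+sx*lx/2,cy+sy*ly/2,z] for sx in(-1,1) for sy in(-1,1) for z in(z0,z1)]
def boat(z0,bow=1):
    P=[]
    for z in(z0,z0+24): P+=[[-65*bow,-19,z],[-65*bow,19,z],[46*bow,19,z],[46*bow,-19,z],[65*bow,0,z]]
    return [np.array(P,float)]
def stand(z0=0):
    return [np.array(box(0,0,100,80,0,8)),np.array(box(-34,0,14,80,8,28)),np.array(box(34,0,14,80,8,28))]
S=4
def render(c,parts,x,y,a):
    m=np.zeros((480*2,640*2),np.uint8)
    cs,sn=np.cos(a),np.sin(a)
    for P in parts:
        W=P@np.array([[cs,sn,0],[-sn,cs,0],[0,0,1]])+[x,y,0]
        h=cv2.convexHull(((proj(c,W)+.5)*2*16-8).astype(np.float32)).round().astype(np.int32)
        cv2.fillConvexPoly(m,h,255,cv2.LINE_AA,4)
    return cv2.resize(m,(640,480),interpolation=cv2.INTER_AREA)/255.
def pix2w(c,uv,z):
    d=np.linalg.inv(c["camera_matrix"])@[uv[0],uv[1],1]; d=rot(c["orientation"]).apply(d)
    return c["eye"]+d*(z-c["eye"][2])/d[2]
def fit(c,mask,parts,x0,y0,a0s,ignore=None):
    best=None; mk=mask.astype(float); w=np.ones_like(mk) if ignore is None else (~ignore).astype(float)
    for a0 in a0s:
        f=lambda v:(np.abs(render(c,parts,v[0],v[1],v[2]/50)-mk)*w).sum()
        r=minimize(f,[x0,y0,a0*50],method="Nelder-Mead",options=dict(initial_simplex=np.array([[x0,y0,a0*50],[x0+8,y0,a0*50],[x0,y0+8,a0*50],[x0,y0,a0*50+8]]),xatol=.05,fatol=.05,maxiter=250))
        if best is None or r.fun<best[0]: best=(r.fun/ max(mk.sum(),1)*1.0,*r.x[:2],r.x[2]/50) if best is None or r.fun/max(mk.sum(),1)<best[0] else best
    return best
def find(c,cam,name,parts,z,ignore=None,na=8,k=0):
    o=outline_of(name,cam)
    if not o: return None
    m=np.asarray(o[k]["region"]); ys,xs=np.nonzero(m)
    p=pix2w(c,(xs.mean(),ys.mean()),z)
    r=fit(c,m,parts,p[0],p[1],np.arange(na)*2*np.pi/na if na>4 else np.arange(na)*np.pi/na,ignore)
    return o[k]["score"],r,m
def go(x,y,z,yaw=None):
    "shift for rows: TCP to x,y,z, tool x at yaw (mod pi), tool straight down"
    s=status.state(); T=rot(s["ee_rot"]); d=T.inv().apply(np.array([x,y,z])-s["eef_pos"])/10
    cx=T.apply([1,0,0]); cur=np.arctan2(cx[1],cx[0])
    if yaw is None: yaw=cur
    q1=np.arctan2(y,x); opts=[]
    for k in range(-4,5):
        Y=yaw+k*np.pi; rel=(Y-q1)
        if -1.4<rel<4.5: opts.append(Y)
    # current rel
    crel=s["joint_positions"][5]; curY=s["joint_positions"][0]-(crel-np.pi/2)
    Y=min(opts,key=lambda v:abs(v-curY))
    tgt=R.from_euler("z",Y)*R.from_euler("x",np.pi)
    rv=(T.inv()*tgt).as_rotvec()
    print("t %.2f"%s["time_s"],"at",s["eef_pos"].round(1),"yaw %.3f->%.3f (chk %.3f)"%(cur,Y,curY),"shift",d.round(2),"rv",rv.round(3),"rows>=",max(np.linalg.norm(d)/4.17,np.linalg.norm(rv)/.125).round(1))
E
cat > a.py <<'E'
from h import *
import json
cT=capture("top"); cS=capture("side"); out={}
for n in COL:
    for cam,c in(("top",cT),("side",cS)):
        r=find(c,cam,"stand_"+n,stand(),10,na=4)
        print(n,cam,None if r is None else (round(r[0],2),np.round(r[1],3),r[2].sum()))
ow=outline_of("boat_white","top")
wm=np.asarray(ow[0]["region"])
wd=cv2.dilate(wm.astype(np.uint8),np.ones((3,3)))>0
for n,z in(("white",68),("yellow",44),("green",44)):
    for cam,c in(("top",cT),("side",cS)):
        o=outline_of("boat_white",cam); ig=None
        if n!="white" and o: ig=cv2.dilate(np.asarray(o[0]["region"]).astype(np.uint8),np.ones((3,3)))>0
        r=find(c,cam,"boat_"+n,boat(z),z+12,ignore=ig)
        print(n,cam,None if r is None else (round(r[0],2),np.round(r[1],3),r[2].sum()))
for n in("red","blue"):
    for q in outline_of("boat_"+n,"top"): print(n,q["score"],q["bbox"],np.asarray(q["region"]).sum())
I=cT["color"][200:310,280:400,::-1]; cv2.imwrite("pics/pile.png",cv2.resize(I,None,fx=5,fy=5,interpolation=cv2.INTER_CUBIC))
E
python3 a.py
```

```text
red top (0.77, array([ 6.90000e-02,  3.89097e+02, -2.77817e+02,  4.32000e-01]), np.int64(1593))
red side (0.93, array([ 7.00000e-02,  3.86353e+02, -2.77371e+02,  4.50000e-01]), np.int64(770))
blue top (0.96, array([7.10000e-02, 6.15339e+02, 2.18274e+02, 3.47000e-01]), np.int64(1494))
blue side (0.92, array([4.50000e-02, 6.11222e+02, 2.19099e+02, 3.34000e-01]), np.int64(1210))
yellow top None
yellow side None
green top (0.55, array([5.30000e-02, 3.91811e+02, 2.88040e+02, 6.26000e-01]), np.int64(1625))
green side (0.95, array([7.60000e-02, 3.88448e+02, 2.89511e+02, 6.23000e-01]), np.int64(1536))
white top (0.76, array([ 9.80000e-02,  6.79263e+02, -9.91200e+00,  6.85000e-01]), np.int64(1437))
white side (0.57, array([ 1.07000e-01,  6.75757e+02, -1.00290e+01,  6.81000e-01]), np.int64(789))
white top (0.7, array([ 5.80000e-02,  4.78856e+02, -1.00800e+01,  2.30000e-02]), np.int64(1037))
white side (0.77, array([ 7.10000e-02,  4.75637e+02, -8.59700e+00,  2.80000e-02]), np.int64(802))
yellow top (0.66, array([  0.761, 474.098, -26.958,   0.59 ]), np.int64(686))
yellow side (0.85, array([ 4.5100e-01,  4.6509e+02, -7.6690e+00, -7.6600e-01]), np.int64(411))
green top (0.85, array([  0.786, 489.666,   6.272,   0.537]), np.int64(696))
green side (0.82, array([ 6.90000e-02,  5.18697e+02, -6.95000e+00,  1.55800e+00]), np.int64(422))
red 0.89 [306.0, 236.4, 19.1, 48.4] 461
red 0.83 [137.1, 343.7, 43.1, 49.2] 1131
blue 0.79 [345.6, 241.6, 16.8, 39.0] 381
```

View pics/pile.png

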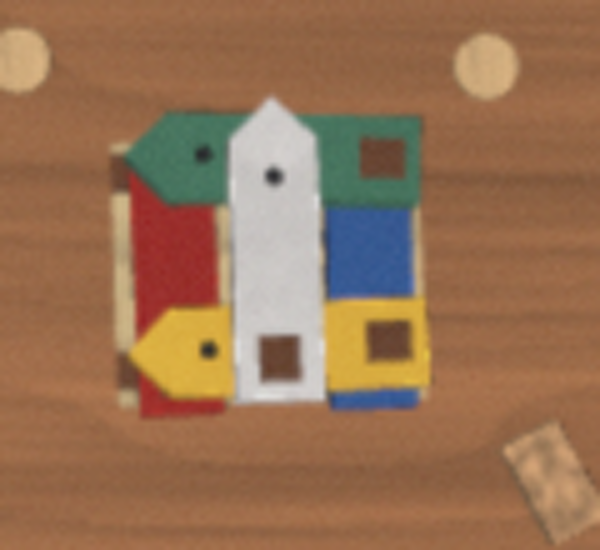

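```bash
python3 - <<'E'
from h import *
go(477,-9.3,200,1.596)
c=capture("top")
I=cv2.cvtColor(c["color"],cv2.COLOR_RGB2HSV)
m=((I[...,0]>18)&(I[...,0]<32)&(I[...,1]>190)&(I[...,2]>150)).astype(np.uint8)
n,l,s,ce=cv2.connectedComponentsWithStats(m)
print([(s[i],ce[i].round()) for i in range(1,n) if s[i,4]>80])
sub=np.zeros_like(m,bool); sub[165:230,400:460]=True
# stand mask: yellow or light wood
h=I[...,0].astype(int)
mm=sub&(((h>18)&(h<35)&(I[...,1]>190)&(I[...,2]>150))|((I[...,2]>190)))
cv2.imwrite("pics/ym.png",np.hstack([cv2.resize(c["color"][160:235,395:465,::-1],None,fx=5,fy=5),cv2.cvtColor(cv2.resize(mm[160:235,395:465].astype(np.uint8)*255,None,fx=5,fy=5),cv2.COLOR_GRAY2BGR)]))
mm=cv2.morphologyEx(mm.astype(np.uint8),cv2.MORPH_CLOSE,np.ones((5,5)))>0
ys,xs=np.nonzero(mm); p=pix2w(c,(xs.mean(),ys.mean()),10)
print(fit(c,mm,stand(),p[0],p[1],np.arange(4)*np.pi/4))
E
```

```text
t 1.50 at [ 245.1 -492.4  253.3] yaw -1.109->1.596 (chk -1.109) shift [-32.91 -42.29   5.33] rv [ 0.    -0.    -2.705] rows>= 21.6
[]
(np.float64(0.10325978686533764), np.float64(615.3172233095269), np.float64(-228.8216913549407), np.float64(-0.3062782976612488))
```

View pics/ym.png

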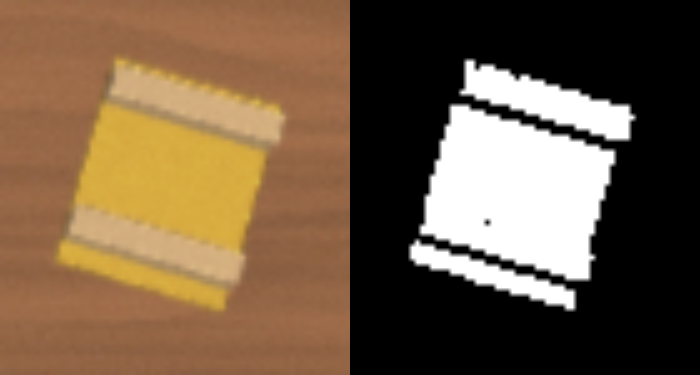

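Candidates: red hulls are the pile's bottom one at top pixel (315,260), and the pink look-alike at (157,366), which I leave alone. The stands by base colour are red (452,294), blue (235,194), yellow (430,196), green (200,291) and white (335,168). The pile crop shows white on top, green and yellow in the middle, red and blue at the bottom.

```bash
python3 -m jog '[[[-32.9,-42.3,5.3,0,0,-2.705,0],[-32.9,-42.3,5.3,0,0,-2.705,0],[-32.9,-42.3,5.3,0,0,-2.705,0],[-32.9,-42.3,5.3,0,0,-2.705,0],[-32.9,-42.3,5.3,0,0,-2.705,0],[-32.9,-42.3,5.3,0,0,-2.705,0],[-32.9,-42.3,5.3,0,0,-2.705,0],[-32.9,-42.3,5.3,0,0,-2.705,0],[-32.9,-42.3,5.3,0,0,-2.705,0],[-32.9,-42.3,5.3,0,0,-2.705,0],[-32.9,-42.3,5.3,0,0,-2.705,0],[-32.9,-42.3,5.3,0,0,-2.705,0]]]'; python3 -c "
from h import *
go(477,-9.3,200,1.596)"
```

```text
time_s: 2.55
eef_pos: [461.0, -41.8, 204.2]
ee_rot: [0.0, 0.98, 0.197, 0.0]
ft_force: [1.6, -1.2, -0.2]
grip_width: 85.7
t 2.55 at [461.  -41.8 204.2] yaw 0.397->1.596 (chk 0.397) shift [ 2.73 -2.38  0.42] rv [ 1.000e-03 -0.000e+00 -1.199e+00] rows>= 9.6
```

```bash
python3 -m jog '[[[2.73,-2.38,0.42,0,0,-1.2,0],[2.73,-2.38,0.42,0,0,-1.2,0],[2.73,-2.38,0.42,0,0,-1.2,0],[2.73,-2.38,0.42,0,0,-1.2,0],[2.73,-2.38,0.42,0,0,-1.2,0],[2.73,-2.38,0.42,0,0,-1.2,0],[2.73,-2.38,0.42,0,0,-1.2,0],[2.73,-2.38,0.42,0,0,-1.2,0],[2.73,-2.38,0.42,0,0,-1.2,0],[2.73,-2.38,0.42,0,0,-1.2,0],[2.73,-2.38,0.42,0,0,-1.2,0],[2.73,-2.38,0.42,0,0,-1.2,0]]]'; python3 - <<'E'
from h import *
c=capture("wrist"); cv2.imwrite("pics/w1.png",c["color"][:,:,::-1])
r=find(c,"wrist","boat_white",boat(68),80); print(r and (r[0],np.round(r[1],3)))
go(477,-9.3,84,1.596)
E
```

```text
time_s: 3.55
eef_pos: [477.0, -9.3, 200.0]
ee_rot: [0.0, 0.699, 0.715, 0.0]
ft_force: [0.2, -0.9, 1.0]
grip_width: 85.1
(0.63, array([ 3.0000e-02,  4.7658e+02, -9.9550e+00,  3.9000e-02]))
t 3.65 at [477.   -9.3 200.1] yaw 1.595->1.596 (chk 1.595) shift [ 0.000e+00 -1.000e-02  1.161e+01] rv [ 0.001  0.    -0.001] rows>= 2.8
```

View pics/w1.png

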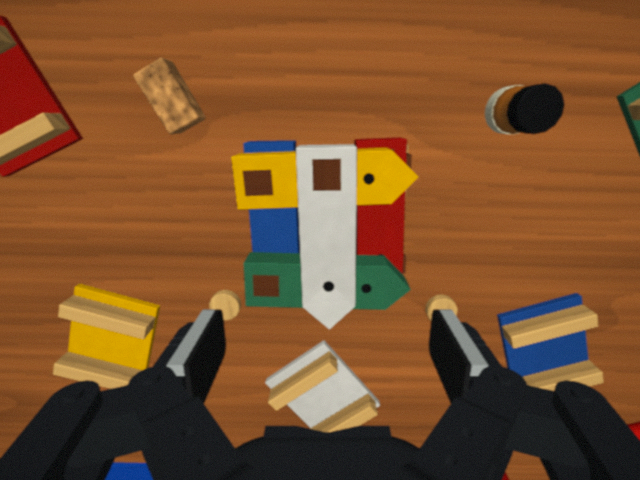

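```bash
python3 -m jog '[[[0,0,3.5,0,0,0,0],[0,0,7,0,0,0,0],[-0.05,0,10,0,0,0,0],[-0.05,0,11.6,0,0,0,0],[-0.05,0,11.6,0,0,0,0],[-0.05,0,11.6,0,0,0,0],[-0.05,0,11.6,0,0,0,255],[-0.05,0,11.6,0,0,0,255],[-0.05,0,11.6,0,0,0,255],[-0.05,0,11.6,0,0,0,255],[-0.05,0,11.6,0,0,0,255],[-0.05,0,11.6,0,0,0,255]]]'; python3 -c "
from h import *
go(477,-9.3,84,1.596)"
```

```text
time_s: 4.65
eef_pos: [477.8, -9.8, 85.3]
ee_rot: [0.001, 0.699, 0.715, 0.001]
ft_force: [0.2, 0.5, 5.7]
grip_width: 37.4
t 4.65 at [477.8  -9.8  85.3] yaw 1.594->1.596 (chk 1.594) shift [ 0.05 -0.08  0.13] rv [ 0.003  0.    -0.002] rows>= 0.0
```

```bash
python3 -c "
from h import *
go(678.3,-9.3,110,2.254); go(477.8,-9.8,150,1.596)"
```

```text
t 4.65 at [477.8  -9.8  85.3] yaw 1.594->2.254 (chk 1.594) shift [-0.42 20.05 -2.41] rv [ 0.003  0.001 -0.66 ] rows>= 5.3
t 4.65 at [477.8  -9.8  85.3] yaw 1.594->1.596 (chk 1.594) shift [-0.    0.02 -6.47] rv [ 0.003  0.    -0.002] rows>= 1.6
```

```bash
python3 -m jog '[[[0,0,-1,0,0,0,255],[0,0,-3,0,0,0,255],[0,0,-5,0,0,0,255],[-0.4,4,-5,0,0,-0.12,255],[-0.4,8,-5,0,0,-0.24,255],[-0.4,12,-4,0,0,-0.36,255],[-0.4,16,-3,0,0,-0.48,255],[-0.42,19,-2.4,0,0,-0.6,255],[-0.42,20.05,-2.4,0.003,0,-0.66,255],[-0.42,20.05,-2.4,0.003,0,-0.66,255],[-0.42,20.05,-2.4,0.003,0,-0.66,255]]]'; python3 - <<'E'
from h import *
c=capture("wrist"); cv2.imwrite("pics/w2.png",c["color"][:,:,::-1])
c=capture("top"); cv2.imwrite("pics/t2.png",c["color"][:,:,::-1])
go(678.3,-9.3,46,2.254)
E
```

```text
time_s: 5.57
eef_pos: [678.2, -9.3, 109.7]
ee_rot: [-0.0, 0.43, 0.903, -0.001]
ft_force: [-0.5, -0.7, -0.8]
grip_width: 37.0
t 5.67 at [677.6  -9.3 110.7] yaw 2.252->2.254 (chk 2.252) shift [-0.03  0.05  6.47] rv [-0.     0.001 -0.002] rows>= 1.6
```

View pics/w2.png

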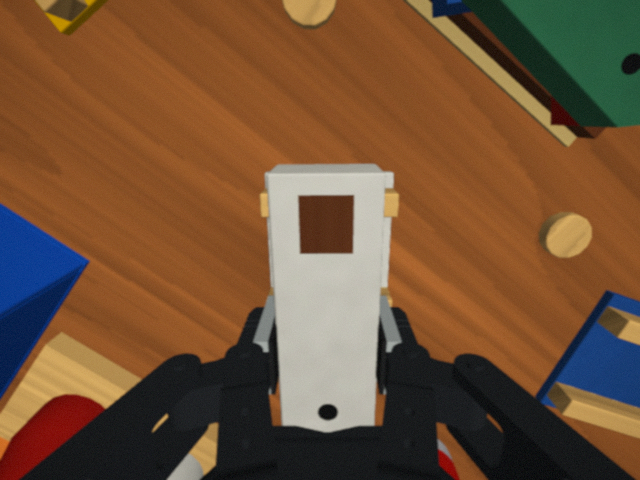

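View pics/t2.png

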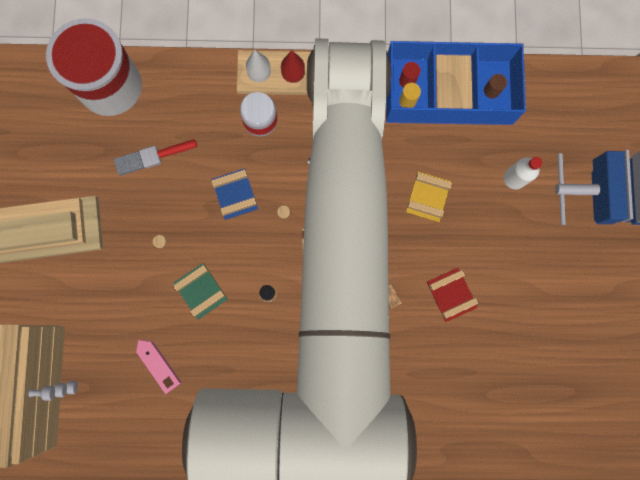

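```bash
python3 -m jog '[[[0,0.05,2.5,0,0,0,255],[0,0.05,4.5,0,0,0,255],[0,0.05,5.5,0,0,0,255],[0,0.05,6,0,0,0,255],[0,0.05,6.2,0,0,0,255],[0,0.05,6.35,0,0,0,255],[0,0.05,6.35,0,0,0,255]]]'; python3 - <<'E'
from h import *
go(678.3,-9.3,46,2.254)
E
```

```text
time_s: 6.25
eef_pos: [678.4, -9.1, 48.3]
ee_rot: [0.001, 0.43, 0.903, -0.0]
ft_force: [0.5, -0.2, -1.0]
grip_width: 36.7
t 6.25 at [678.4  -9.1  48.3] yaw 2.252->2.254 (chk 2.252) shift [-0.01 -0.02  0.23] rv [ 0.001  0.002 -0.002] rows>= 0.1
```

```bash
python3 -m jog '[[[0,0,0.1,0,0,0,255],[0,0,0.15,0,0,0,255],[0,0,0.2,0,0,0,255],[0,0,0.25,0,0,0,255],[0,0,0.25,0,0,0,255]]]'
```

```text
time_s: 6.67
eef_pos: [678.4, -9.1, 45.8]
ee_rot: [0.001, 0.43, 0.903, -0.0]
ft_force: [-0.2, 0.7, -1.0]
grip_width: 37.3
```

```bash
python3 -m jog '[[[0,0,0.05,0,0,0,255],[0,0,0.1,0,0,0,255],[0,0,0.1,0,0,0,255]]]'
```

```text
time_s: 6.92
eef_pos: [678.4, -9.1, 45.4]
ee_rot: [0.001, 0.43, 0.903, -0.0]
ft_force: [-1.8, -1.2, 4.2]
grip_width: 37.2
```

```bash
python3 -m jog '[[[0,0,0,0,0,0,120],[0,0,0,0,0,0,60],[0,0,0,0,0,0,0],[0,0,0,0,0,0,0],[0,0,0,0,0,0,0],[0,0,-2,0,0,0,0],[0,0,-5,0,0,0,0],[0,0,-9,0,0,0,0],[0,0,-12,0,0,0,0],[0,0,-12,0,0,0,0]]]'; python3 - <<'E'
from h import *
c=capture("wrist"); cv2.imwrite("pics/w3.png",c["color"][:,:,::-1])
r=find(c,"wrist","boat_white",boat(28),40); print(r and (r[0],np.round(r[1],3)))
r=find(c,"wrist","boat_green",boat(44),56); print(r and (r[0],np.round(r[1],3)))
go(519,-8,200,1.596+1.571)
E
```

```text
time_s: 7.75
eef_pos: [680.2, -9.0, 173.4]
ee_rot: [0.006, 0.43, 0.903, 0.002]
ft_force: [0.6, -0.6, 1.7]
grip_width: 85.6
(0.75, array([ 3.00000e-02,  6.77437e+02, -1.08420e+01,  6.98000e-01]))
(0.56, array([ 1.60000e-02,  5.19096e+02, -9.57700e+00,  1.56000e+00]))
t 7.90 at [678.3  -9.  165.2] yaw 2.252->3.167 (chk 2.252) shift [ 10.1  -12.31  -3.52] rv [ 0.     0.003 -0.915] rows>= 7.3
```

View pics/w3.png

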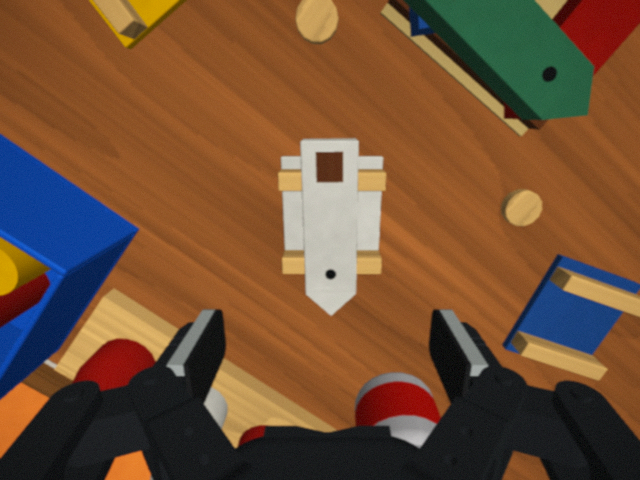

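```bash
python3 -c "
from h import *
go(519,-8.8,150,1.56+1.571)"
```

```text
t 7.90 at [678.3  -9.  165.2] yaw 2.252->3.131 (chk 2.252) shift [ 10.05 -12.36   1.48] rv [ 0.     0.003 -0.879] rows>= 7.0
```

```bash
python3 -m jog '[[[10.05,-12.36,1.5,0,0.003,-0.88,0],[10.05,-12.36,1.5,0,0.003,-0.88,0],[10.05,-12.36,1.5,0,0.003,-0.88,0],[10.05,-12.36,1.5,0,0.003,-0.88,0],[10.05,-12.36,1.5,0,0.003,-0.88,0],[10.05,-12.36,1.5,0,0.003,-0.88,0],[10.05,-12.36,1.5,0,0.003,-0.88,0],[10.05,-12.36,1.5,0,0.003,-0.88,0],[10.05,-12.36,1.5,0,0.003,-0.88,0],[10.05,-12.36,1.5,0,0.003,-0.88,0]]]'; python3 - <<'E'
from h import *
c=capture("wrist"); cv2.imwrite("pics/w4.png",c["color"][:,:,::-1])
for n in("green","yellow"):
    r=find(c,"wrist","boat_"+n,boat(44),56); print(r and (r[0],np.round(r[1],3)))
go(519,-8.8,61.3,1.56+1.571)
E
```

```text
time_s: 8.73
eef_pos: [518.7, -8.7, 148.8]
ee_rot: [-0.001, 0.007, 1.0, 0.0]
ft_force: [0.6, 0.2, 0.4]
grip_width: 85.3
(0.57, array([ 2.50000e-02,  5.19195e+02, -8.70500e+00,  1.56700e+00]))
(0.63, array([ 1.57000e-01,  4.37123e+02, -2.55440e+01, -1.49900e+00]))
t 8.88 at [518.9  -8.7 149.4] yaw 3.130->3.131 (chk 3.130) shift [-0.01 -0.01  8.81] rv [ 0.    -0.001 -0.001] rows>= 2.1
```

View pics/w4.png

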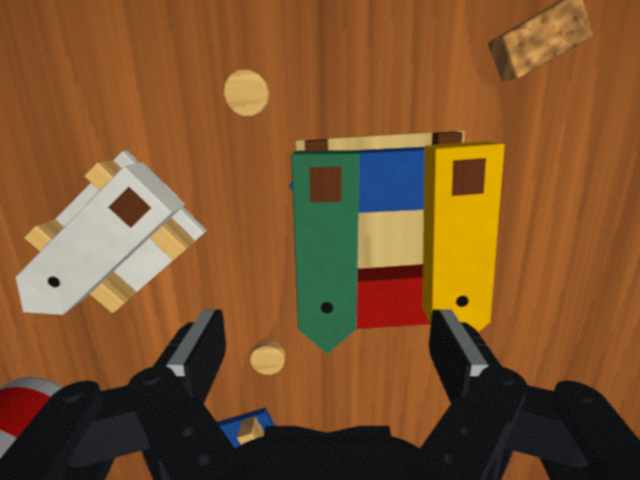

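```bash
python3 -m jog '[[[0,0,3.5,0,0,0,0],[0,0,6.5,0,0,0,0],[0,0,8.2,0,0,0,0],[0,0,8.85,0,0,0,0],[0,0,8.85,0,0,0,0],[0,0,8.85,0,0,0,255],[0,0,8.85,0,0,0,255],[0,0,8.85,0,0,0,255],[0,0,8.85,0,0,0,255],[0,0,8.85,0,0,0,255]]]'; python3 -c "
from h import *
go(390.1,288.8,100,.625+1.571);go(390.1,288.8,46,.625+1.571)"
```

```text
time_s: 9.72
eef_pos: [519.7, -8.8, 62.3]
ee_rot: [0.001, 0.006, 1.0, 0.0]
ft_force: [-0.2, -1.2, 6.0]
grip_width: 37.2
t 9.72 at [519.7  -8.8  62.3] yaw 3.130->2.196 (chk 3.130) shift [13.3  29.6  -3.79] rv [0.001 0.001 0.934] rows>= 7.8
t 9.72 at [519.7  -8.8  62.3] yaw 3.130->2.196 (chk 3.130) shift [13.31 29.6   1.61] rv [0.001 0.001 0.934] rows>= 7.8
```

```bash
python3 -m jog '[[[0,0,-1,0,0,0,255],[0,0,-3,0,0,0,255],[0,0,-6,0,0,0,255],[1.5,3.5,-7.5,0,0,0.1,255],[3.2,7,-7.5,0,0,0.22,255],[4.8,10.5,-7.5,0,0,0.34,255],[6.4,14,-7.5,0,0,0.46,255],[8,17.5,-7,0,0,0.58,255],[9.6,21,-6,0,0,0.7,255],[11.2,24.5,-5,0,0,0.82,255],[12.5,28,-4,0,0,0.934,255],[13.3,29.6,-3.8,0,0,0.934,255]]]'; python3 - <<'E'
from h import *
c=capture("wrist"); cv2.imwrite("pics/w5.png",c["color"][:,:,::-1])
go(390.1,288.8,48,.625+1.571)
E
```

```text
time_s: 10.72
eef_pos: [389.2, 290.3, 100.4]
ee_rot: [0.001, 0.458, 0.889, 0.001]
ft_force: [0.6, -0.5, -0.4]
grip_width: 37.2
t 10.77 at [386.9 294.3  99.1] yaw 2.189->2.196 (chk 2.189) shift [-0.64 -0.06  5.11] rv [ 0.001 -0.001 -0.007] rows>= 1.2
```

View pics/w5.png

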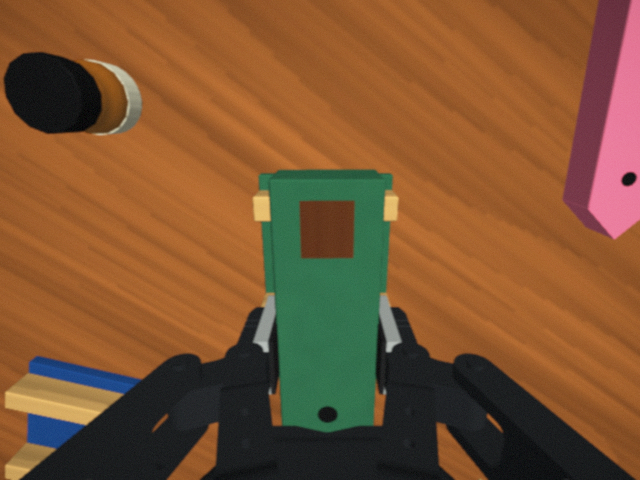

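```bash
python3 -m jog '[[[-0.64,-0.06,0.5,0,0,-0.007,255],[-0.64,-0.06,2,0,0,-0.007,255],[-0.64,-0.06,3.5,0,0,-0.007,255],[-0.64,-0.06,4.6,0,0,-0.007,255],[-0.64,-0.06,5,0,0,-0.007,255],[-0.64,-0.06,5.1,0,0,-0.007,255],[-0.64,-0.06,5.1,0,0,-0.007,255]]]'; python3 -c "
from h import *
go(390.1,288.8,46.2,.625+1.571)"
```

```text
time_s: 11.35
eef_pos: [390.4, 288.5, 48.5]
ee_rot: [-0.0, 0.456, 0.89, 0.001]
ft_force: [0.4, -0.3, -0.2]
grip_width: 37.1
t 11.35 at [390.4 288.5  48.5] yaw 2.195->2.196 (chk 2.195) shift [ 0.04 -0.    0.23] rv [ 0.001 -0.001 -0.001] rows>= 0.1
```

```bash
python3 -m jog '[[[0,0,0.1,0,0,0,255],[0,0,0.15,0,0,0,255],[0,0,0.2,0,0,0,255],[0,0,0.23,0,0,0,255],[0,0,0.25,0,0,0,255],[0,0,0.25,0,0,0,255]]]'
```

```text
time_s: 11.85
eef_pos: [390.5, 288.6, 46.3]
ee_rot: [-0.0, 0.456, 0.89, 0.001]
ft_force: [-0.3, -1.1, 1.3]
grip_width: 37.1
```

```bash
python3 -m jog '[[[0,0,0.05,0,0,0,255],[0,0,0.1,0,0,0,255],[0,0,0.1,0,0,0,255]]]'
```

```text
time_s: 12.1
eef_pos: [390.5, 288.6, 46.3]
ee_rot: [-0.0, 0.456, 0.89, 0.001]
ft_force: [-3.4, -3.4, 9.7]
grip_width: 37.4
```

```bash
python3 -m jog '[[[0,0,0,0,0,0,120],[0,0,0,0,0,0,60],[0,0,0,0,0,0,0],[0,0,0,0,0,0,0],[0,0,0,0,0,0,0],[0,0,-2,0,0,0,0],[0,0,-5,0,0,0,0],[0,0,-9,0,0,0,0],[0,0,-12,0,0,0,0],[0,0,-12,0,0,0,0]]]'; python3 - <<'E'
from h import *
c=capture("wrist"); cv2.imwrite("pics/w6.png",c["color"][:,:,::-1])
r=find(c,"wrist","boat_green",boat(28),40); print(r and (r[0],np.round(r[1],3)))
c=capture("side"); r=find(c,"side","boat_yellow",boat(44),56); print(r and (r[0],np.round(r[1],3)))
go(436,-9,160,3.13)
E
```

```text
time_s: 12.93
eef_pos: [392.1, 289.6, 172.7]
ee_rot: [0.002, 0.456, 0.89, 0.005]
ft_force: [-0.0, 0.5, -0.3]
grip_width: 85.8
(0.73, array([2.50000e-02, 3.91545e+02, 2.88273e+02, 6.28000e-01]))
(0.66, array([ 1.2100e-01,  4.3511e+02, -1.1610e+01,  1.6540e+00]))
t 13.13 at [390.1 288.1 165.3] yaw 2.195->3.130 (chk 2.195) shift [-26.79 -13.65   0.49] rv [ 0.001 -0.001 -0.935] rows>= 7.5
```

View pics/w6.png

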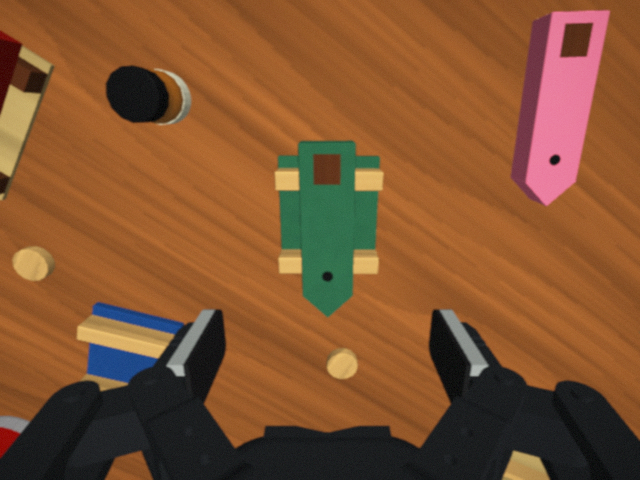

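Green is centred on its stand (hull at pixel 328,228). On to yellow.

```bash
python3 -m jog '[[[-26.8,-13.65,0.5,0,0,-0.935,0],[-26.8,-13.65,0.5,0,0,-0.935,0],[-26.8,-13.65,0.5,0,0,-0.935,0],[-26.8,-13.65,0.5,0,0,-0.935,0],[-26.8,-13.65,0.5,0,0,-0.935,0],[-26.8,-13.65,0.5,0,0,-0.935,0],[-26.8,-13.65,0.5,0,0,-0.935,0],[-26.8,-13.65,0.5,0,0,-0.935,0],[-26.8,-13.65,0.5,0,0,-0.935,0],[-26.8,-13.65,0.5,0,0,-0.935,0],[-26.8,-13.65,0.5,0,0,-0.935,0]]]'; python3 - <<'E'
from h import *
c=capture("wrist"); cv2.imwrite("pics/w7.png",c["color"][:,:,::-1])
r=find(c,"wrist","boat_yellow",boat(44),56); print(r and (r[0],np.round(r[1],3)))
go(r[1][1],r[1][2],61.3,r[1][3]+1.571)
E
```

```text
time_s: 14.05
eef_pos: [435.5, -9.9, 158.4]
ee_rot: [-0.001, 0.007, 1.0, 0.001]
ft_force: [0.3, 1.4, -0.6]
grip_width: 85.1
NoneTraceback (most recent call last):
  File "<stdin>", line 4, in <module>
TypeError: 'NoneType' object is not subscriptable
```

View pics/w7.png

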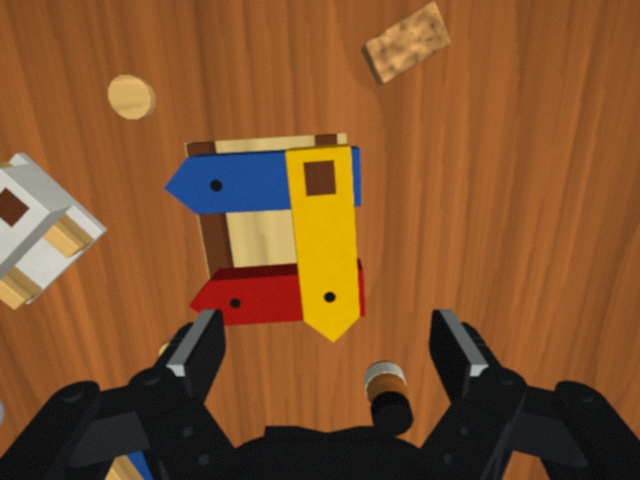

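```bash
python3 - <<'E'
from h import *
c=capture("wrist"); I=cv2.cvtColor(c["color"],cv2.COLOR_RGB2HSV)
m=((I[...,0]>20)&(I[...,0]<35)&(I[...,1]>200)&(I[...,2]>140)).astype(np.uint8)
m[:140]=0;m[345:]=0;m[:,:280]=0;m[:,370:]=0
m=cv2.morphologyEx(m,cv2.MORPH_CLOSE,np.ones((3,3)))
cn,_=cv2.findContours(m,cv2.RETR_EXTERNAL,cv2.CHAIN_APPROX_NONE); k=max(cn,key=cv2.contourArea); mm=np.zeros_like(m); cv2.drawContours(mm,[k],-1,1,-1)
print(mm.sum(),cv2.boundingRect(k))
r=fit(c,mm>0,boat(44),436,-9,[1.5,1.6,1.7]); print(np.round(r,3))
go(r[1],r[2],61.3,r[3]+1.571)
E
```

```text
10964 (286, 143, 73, 197)
[ 5.10000e-02  4.35506e+02 -1.08500e+01  1.63500e+00]
t 14.20 at [435.8  -8.4 159.2] yaw 3.130->3.206 (chk 3.130) shift [ 0.01 -0.26  9.79] rv [ 0.002 -0.001 -0.076] rows>= 2.3
```

```bash
python3 -m jog '[[[0,-0.26,3,0,0,-0.076,0],[0,-0.26,6.5,0,0,-0.076,0],[0,-0.26,9,0,0,-0.076,0],[0,-0.26,9.8,0,0,-0.076,0],[0,-0.26,9.8,0,0,-0.076,0],[0,-0.26,9.8,0,0,-0.076,255],[0,-0.26,9.8,0,0,-0.076,255],[0,-0.26,9.8,0,0,-0.076,255],[0,-0.26,9.8,0,0,-0.076,255],[0,-0.26,9.8,0,0,-0.076,255]]]'; python3 -c "
from h import *
go(613.5,-228.7,100,-.306+1.571)"
```

```text
time_s: 15.03
eef_pos: [436.5, -10.8, 62.8]
ee_rot: [0.001, -0.032, 0.999, 0.001]
ft_force: [-0.9, 0.3, 6.9]
grip_width: 36.7
t 15.03 at [436.5 -10.8  62.8] yaw -3.077->1.265 (chk 3.206) shift [-16.27 -22.88  -3.74] rv [ 2.000e-03 -1.000e-03  1.941e+00] rows>= 15.5
```

```bash
python3 -m jog '[[[0,0,-1,0,0,0,255],[0,0,-3,0,0,0,255],[0,0,-6,0,0,0,255],[-1.7,-2.5,-7,0,0,0.12,255],[-3.4,-5,-7,0,0,0.24,255],[-5,-7.2,-7,0,0,0.36,255],[-6.6,-9.4,-7,0,0,0.48,255],[-8.2,-11.6,-7,0,0,0.6,255],[-9.8,-13.8,-7,0,0,0.72,255],[-11.4,-16,-7,0,0,0.84,255],[-13,-18.2,-7,0,0,0.96,255],[-14.6,-20.5,-6,0,0,1.08,255]]]'; python3 -c "
from h import *
go(613.5,-228.7,100,-.306+1.571)"
```

```text
time_s: 16.03
eef_pos: [596.9, -207.6, 125.4]
ee_rot: [0.002, 0.489, 0.872, 0.001]
ft_force: [0.1, -0.4, -0.2]
grip_width: 37.2
t 16.03 at [ 596.9 -207.6  125.4] yaw 2.120->1.265 (chk 2.120) shift [-2.66  0.3   2.55] rv [ 0.005 -0.     0.855] rows>= 6.8
```

```bash
python3 -m jog '[[[-2.66,0.3,2.5,0,0,0.855,255],[-2.66,0.3,2.5,0,0,0.855,255],[-2.66,0.3,2.5,0,0,0.855,255],[-2.66,0.3,2.5,0,0,0.855,255],[-2.66,0.3,2.5,0,0,0.855,255],[-2.66,0.3,2.5,0,0,0.855,255],[-2.66,0.3,2.5,0,0,0.855,255],[-2.66,0.3,2.5,0,0,0.855,255],[-2.66,0.3,2.5,0,0,0.855,255]]]'; python3 - <<'E'
from h import *
c=capture("wrist"); cv2.imwrite("pics/w8.png",c["color"][:,:,::-1])
go(613.5,-228.7,49,-.306+1.571)
E
```

```text
time_s: 16.78
eef_pos: [613.7, -228.8, 101.1]
ee_rot: [0.001, 0.806, 0.592, 0.002]
ft_force: [0.2, 0.1, 0.1]
grip_width: 37.0
t 16.83 at [ 613.6 -228.8  100.9] yaw 1.269->1.265 (chk 1.269) shift [-0.   -0.04  5.19] rv [ 0.005 -0.002  0.004] rows>= 1.2
```

View pics/w8.png

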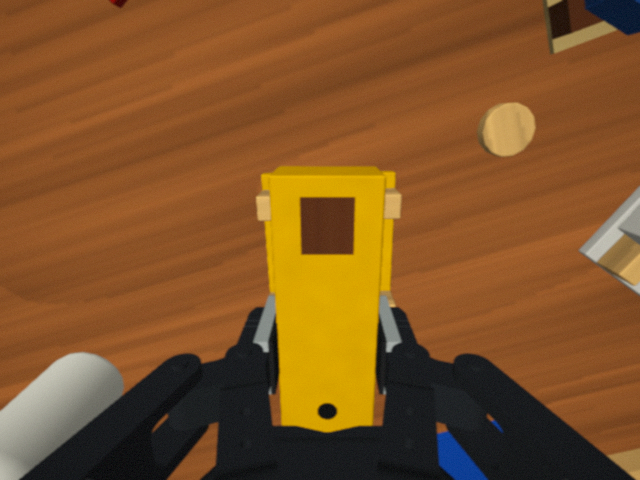

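```bash
python3 -m jog '[[[0,0,2,0.005,0,0,255],[0,0,3.5,0.005,0,0,255],[0,0,4.6,0.005,0,0.004,255],[0,0,5,0.005,0,0.004,255],[0,0,5.15,0.005,0,0.004,255],[0,0,5.25,0.005,0,0.004,255],[0,0,5.3,0.005,0,0.004,255],[0,0,5.35,0.005,0,0.004,255],[0,0,5.35,0.005,0,0.004,255]]]'
```

```text
time_s: 17.58
eef_pos: [614.2, -228.9, 48.1]
ee_rot: [-0.0, 0.807, 0.591, 0.001]
ft_force: [-0.3, 0.3, -1.4]
grip_width: 37.0
```

```bash
python3 -m jog '[[[0,0,0.05,0,0,0,255],[0,0,0.1,0,0,0,255],[0,0,0.1,0,0,0,255]]]'
```

```text
time_s: 17.83
eef_pos: [614.2, -228.9, 47.2]
ee_rot: [-0.0, 0.807, 0.591, 0.001]
ft_force: [-0.4, 0.7, -0.6]
grip_width: 36.8
```

```bash
python3 -m jog '[[[0,0,0.05,0,0,0,255],[0,0,0.1,0,0,0,255],[0,0,0.13,0,0,0,255],[0,0,0.13,0,0,0,255]]]'
```

```text
time_s: 18.17
eef_pos: [614.2, -228.9, 46.9]
ee_rot: [0.0, 0.807, 0.591, 0.001]
ft_force: [-3.1, 2.1, 6.0]
grip_width: 36.9
```

Contact. Release and look.

```bash
python3 -m jog '[[[0,0,0,0,0,0,120],[0,0,0,0,0,0,60],[0,0,0,0,0,0,0],[0,0,0,0,0,0,0],[0,0,0,0,0,0,0],[0,0,-2,0,0,0,0],[0,0,-5,0,0,0,0],[0,0,-9,0,0,0,0],[0,0,-12,0,0,0,0],[0,0,-12,0,0,0,0]]]'; python3 - <<'E'
from h import *
c=capture("wrist"); cv2.imwrite("pics/w9.png",c["color"][:,:,::-1])
r=find(c,"wrist","boat_yellow",boat(28),40); print(r and (r[0],np.round(r[1],3)))
c=capture("side"); cv2.imwrite("pics/s9.png",c["color"][:,:,::-1])
for n in("blue","red"):
    r=find(c,"side","boat_"+n,boat(20),32); print(r and (r[0],np.round(r[1],3)))
go(477,-51,160,1.6)
E
```

```text
time_s: 19.0
eef_pos: [616.0, -229.8, 174.5]
ee_rot: [0.004, 0.807, 0.591, 0.004]
ft_force: [1.5, 0.4, 1.0]
grip_width: 85.3
(0.74, array([ 5.30000e-02,  6.14208e+02, -2.29990e+02, -3.04000e-01]))
(0.93, array([ 5.10000e-02,  4.76349e+02, -5.21880e+01,  1.20000e-02]))
(0.67, array([1.05000e-01, 4.71527e+02, 3.42730e+01, 2.30000e-02]))
t 19.25 at [ 613.5 -228.8  165.1] yaw 1.265->1.600 (chk 1.265) shift [ 12.85 -18.37   0.56] rv [-0.001 -0.002 -0.335] rows>= 5.4
```

View pics/w9.png

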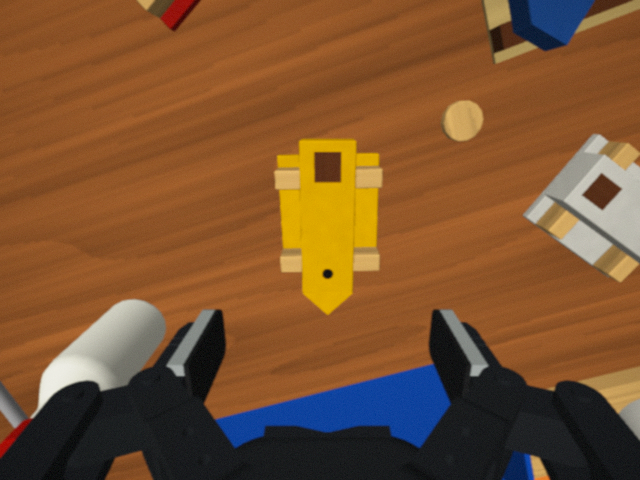

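View pics/s9.png

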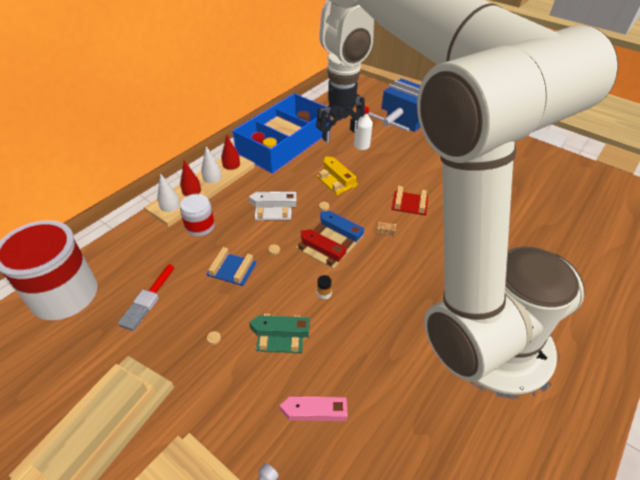

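```bash
python3 -m jog '[[[12.85,-18.4,0.6,0,0,-0.335,0],[12.85,-18.4,0.6,0,0,-0.335,0],[12.85,-18.4,0.6,0,0,-0.335,0],[12.85,-18.4,0.6,0,0,-0.335,0],[12.85,-18.4,0.6,0,0,-0.335,0],[12.85,-18.4,0.6,0,0,-0.335,0],[12.85,-18.4,0.6,0,0,-0.335,0],[12.85,-18.4,0.6,0,0,-0.335,0],[12.85,-18.4,0.6,0,0,-0.335,0]]]'; python3 - <<'E'
from h import *
c=capture("wrist"); cv2.imwrite("pics/w10.png",c["color"][:,:,::-1])
for n in("blue","red"):
    r=find(c,"wrist","boat_"+n,boat(20),32); print(r and (r[0],np.round(r[1],3)))
    if r: go(r[1][1],r[1][2],37.8,r[1][3]+1.571)
E
```

```text
time_s: 20.0
eef_pos: [476.9, -51.1, 159.0]
ee_rot: [-0.001, 0.697, 0.717, 0.0]
ft_force: [0.4, 0.1, 0.2]
grip_width: 85.2
(0.68, array([ 2.00000e-02,  4.77569e+02, -5.37690e+01,  3.80000e-02]))
t 20.10 at [477.1 -51.5 159. ] yaw 1.599->1.609 (chk 1.599) shift [-0.25  0.06 12.12] rv [-0.001 -0.002 -0.01 ] rows>= 2.9
(0.77, array([4.70000e-02, 4.73516e+02, 3.22080e+01, 6.20000e-02]))
t 20.15 at [477.1 -51.6 159.1] yaw 1.599->1.633 (chk 1.599) shift [ 8.36 -0.11 12.14] rv [-0.001 -0.002 -0.034] rows>= 3.5
```

View pics/w10.png

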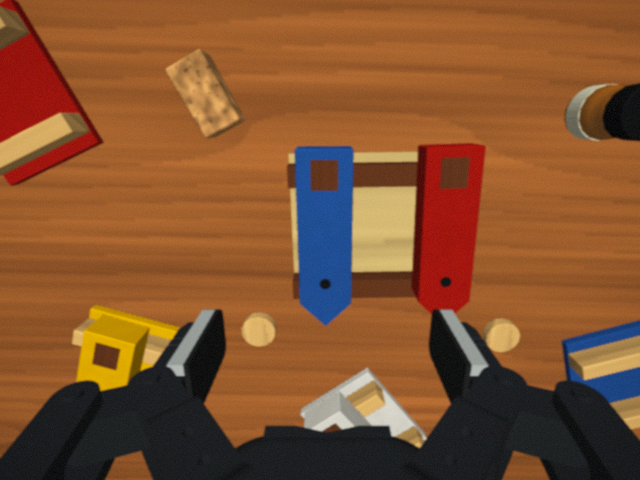

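```bash
python3 -m jog '[[[-0.2,0.05,3.5,0,0,-0.01,0],[-0.2,0.05,7.2,0,0,-0.01,0],[-0.2,0.05,10.5,0,0,-0.01,0],[-0.2,0.05,11.7,0,0,-0.01,0],[-0.2,0.05,12.1,0,0,-0.01,0],[-0.2,0.05,12.1,0,0,-0.01,0],[-0.2,0.05,12.1,0,0,-0.01,255],[-0.2,0.05,12.1,0,0,-0.01,255],[-0.2,0.05,12.1,0,0,-0.01,255],[-0.2,0.05,12.1,0,0,-0.01,255],[-0.2,0.05,12.1,0,0,-0.01,255]]]'; python3 -c "
from h import *
go(613.3,218.7,100,.34+1.571)"
```

```text
time_s: 21.07
eef_pos: [478.4, -53.4, 39.5]
ee_rot: [-0.0, 0.694, 0.72, 0.001]
ft_force: [-0.3, -0.6, 7.8]
grip_width: 36.8
t 21.07 at [478.4 -53.4  39.5] yaw 1.609->1.911 (chk 1.609) shift [26.69 14.53 -5.98] rv [ 0.001 -0.002 -0.302] rows>= 7.4
```

```bash
python3 -m jog '[[[0,0,-1,0,0,0,255],[0,0,-3,0,0,0,255],[0,0,-6,0,0,0,255],[0,0,-9,0,0,0,255],[3.5,1.9,-9,0,0,-0.05,255],[7,3.8,-9,0,0,-0.1,255],[10.5,5.7,-9,0,0,-0.15,255],[14,7.6,-9,0,0,-0.2,255],[17.5,9.5,-9,0,0,-0.25,255],[21,11.4,-8,0,0,-0.3,255],[24.3,13.2,-7,0,0,-0.302,255],[26.7,14.5,-6,0,0,-0.302,255]]]'; python3 -m jog '[[[0,0,0,0,0,0,255]]]'; python3 - <<'E'
from h import *
c=capture("wrist"); cv2.imwrite("pics/w11.png",c["color"][:,:,::-1])
go(613.9,219,49,.34+1.571)
E
```

```text
time_s: 22.07
eef_pos: [613.9, 221.9, 100.4]
ee_rot: [0.0, 0.576, 0.817, 0.002]
ft_force: [1.0, -0.3, -1.7]
grip_width: 37.2
time_s: 22.15
eef_pos: [614.3, 225.9, 97.8]
ee_rot: [-0.001, 0.575, 0.818, 0.001]
ft_force: [0.2, 0.5, -1.8]
grip_width: 37.1
t 22.20 at [613.8 224.5  99. ] yaw 1.916->1.911 (chk 1.916) shift [-0.53 -0.18  5.  ] rv [ 0.001 -0.002  0.005] rows>= 1.2
```

View pics/w11.png

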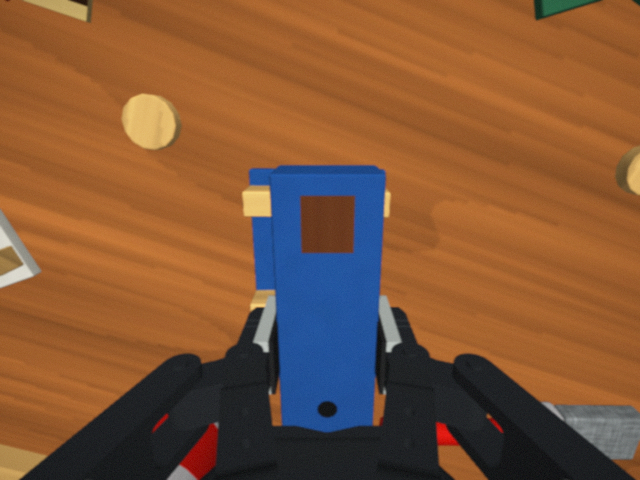

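```bash
python3 -m jog '[[[-0.53,-0.15,0.5,0,0,0.005,255],[-0.53,-0.15,2,0,0,0.005,255],[-0.53,-0.15,3.5,0,0,0.005,255],[-0.53,-0.15,4.5,0,0,0.005,255],[-0.53,-0.15,4.8,0,0,0.005,255],[-0.53,-0.15,5,0,0,0.005,255],[-0.53,-0.15,5.05,0,0,0.005,255],[-0.53,-0.15,5.05,0,0,0.005,255]]]'
```

```text
time_s: 22.87
eef_pos: [614.5, 218.9, 49.4]
ee_rot: [-0.0, 0.577, 0.816, 0.001]
ft_force: [-0.7, -1.2, -1.2]
grip_width: 36.9
```

```bash
python3 -m jog '[[[0,0,0.05,0,0,0,255],[0,0,0.1,0,0,0,255],[0,0,0.1,0,0,0,255]]]'
```

```text
time_s: 23.12
eef_pos: [614.7, 219.0, 48.8]
ee_rot: [-0.0, 0.577, 0.817, 0.002]
ft_force: [0.3, 0.4, -1.4]
grip_width: 36.8
```

```bash
python3 -m jog '[[[0,0,0.05,0,0,0,255],[0,0,0.1,0,0,0,255],[0,0,0.14,0,0,0,255],[0,0,0.14,0,0,0,255]]]'
```

```text
time_s: 23.45
eef_pos: [614.8, 219.1, 47.6]
ee_rot: [-0.0, 0.577, 0.817, 0.002]
ft_force: [-0.2, 0.2, 0.9]
grip_width: 36.9
```

```bash
python3 -m jog '[[[0,0,0.03,0,0,0,255],[0,0,0.07,0,0,0,255],[0,0,0.07,0,0,0,255]]]'
```

```text
time_s: 23.7
eef_pos: [614.8, 219.1, 47.6]
ee_rot: [0.0, 0.577, 0.816, 0.002]
ft_force: [-2.0, -0.6, 5.4]
grip_width: 37.0
```

```bash
python3 -m jog '[[[0,0,0,0,0,0,120],[0,0,0,0,0,0,60],[0,0,0,0,0,0,0],[0,0,0,0,0,0,0],[0,0,0,0,0,0,0],[0,0,-2,0,0,0,0],[0,0,-5,0,0,0,0],[0,0,-9,0,0,0,0],[0,0,-12,0,0,0,0],[0,0,-12,0,0,0,0]]]'; python3 - <<'E'
from h import *
c=capture("wrist"); cv2.imwrite("pics/w12.png",c["color"][:,:,::-1])
r=find(c,"wrist","boat_blue",boat(28),40); print(r and (r[0],np.round(r[1],3)))
go(473.5,32,160,1.63)
E
```

```text
time_s: 24.53
eef_pos: [616.5, 219.4, 175.3]
ee_rot: [0.003, 0.577, 0.816, 0.006]
ft_force: [0.5, 0.7, 1.3]
grip_width: 85.5
(0.74, array([  1.   , 367.469, 253.19 ,   0.8  ]))
t 24.63 at [615.3 219.  169.2] yaw 1.911->1.630 (chk 1.911) shift [-12.9  -19.6    0.77] rv [ 0.006 -0.003  0.281] rows>= 5.6
```

View pics/w12.png

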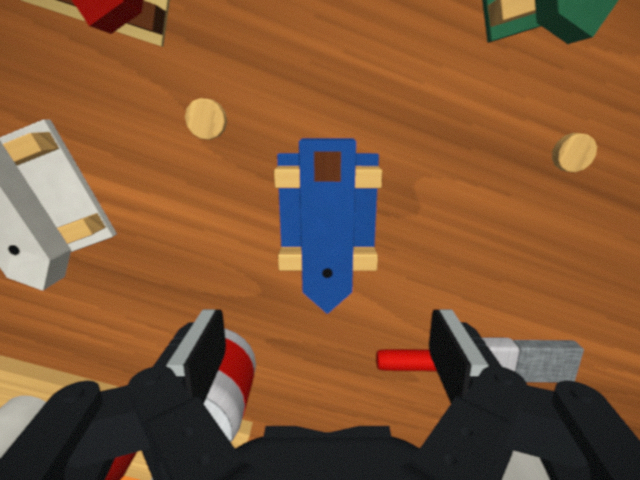

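Blue is centred in the picture at (328,225), though the network fit landed on something else. Red next.

```bash
python3 -m jog '[[[-12.9,-19.6,0.8,0.006,0,0.28,0],[-12.9,-19.6,0.8,0.006,0,0.28,0],[-12.9,-19.6,0.8,0.006,0,0.28,0],[-12.9,-19.6,0.8,0.006,0,0.28,0],[-12.9,-19.6,0.8,0.006,0,0.28,0],[-12.9,-19.6,0.8,0.006,0,0.28,0],[-12.9,-19.6,0.8,0.006,0,0.28,0],[-12.9,-19.6,0.8,0.006,0,0.28,0],[-12.9,-19.6,0.8,0.006,0,0.28,0]]]'; python3 - <<'E'
from h import *
c=capture("wrist"); cv2.imwrite("pics/w13.png",c["color"][:,:,::-1])
for k in range(2):
    try: r=find(c,"wrist","boat_red",boat(20),32,k=k)
    except IndexError: break
    print(r and (r[0],np.round(r[1],3)))
    if r: go(r[1][1],r[1][2],38,r[1][3]+1.571)
E
```

```text
time_s: 25.38
eef_pos: [473.6, 32.3, 158.9]
ee_rot: [-0.002, 0.686, 0.728, 0.001]
ft_force: [0.1, 0.7, 0.9]
grip_width: 85.2
(0.61, array([2.30000e-02, 4.73471e+02, 3.24390e+01, 6.20000e-02]))
t 25.48 at [473.9  32.8 159. ] yaw 1.632->1.633 (chk 1.632) shift [-0.06 -0.02 12.1 ] rv [-0.002 -0.003 -0.002] rows>= 2.9
```

View pics/w13.png

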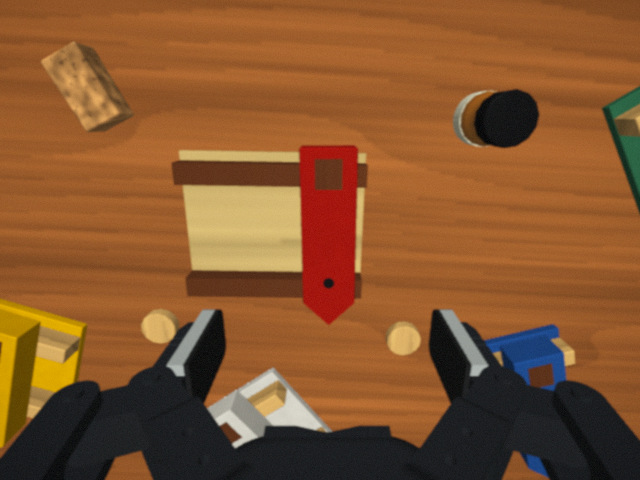

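```bash
python3 -m jog '[[[0,0,3.5,0,0,0,0],[0,0,7.2,0,0,0,0],[0,0,10.5,0,0,0,0],[0,0,11.7,0,0,0,0],[0,0,12.1,0,0,0,0],[0,0,12.1,0,0,0,0],[0,0,12.1,0,0,0,255],[0,0,12.1,0,0,0,255],[0,0,12.1,0,0,0,255],[0,0,12.1,0,0,0,255],[0,0,12.1,0,0,0,255]]]'; python3 -c "
from h import *
go(388,-277.5,100,.441+1.571)"
```

```text
time_s: 26.45
eef_pos: [474.5, 33.2, 39.5]
ee_rot: [-0.001, 0.685, 0.728, 0.001]
ft_force: [-1.9, 0.5, 7.6]
grip_width: 37.0
t 26.45 at [474.5  33.2  39.5] yaw 1.632->2.012 (chk 1.632) shift [-30.47 -10.53  -6.14] rv [ 0.001 -0.003 -0.38 ] rows>= 7.9
```

```bash
python3 -m jog '[[[0,0,-1,0,0,0,255],[0,0,-3,0,0,0,255],[0,0,-6,0,0,0,255],[-3,-1,-8,0,0,-0.05,255],[-6.5,-2.2,-8,0,0,-0.1,255],[-10,-3.4,-8,0,0,-0.15,255],[-13.5,-4.7,-8,0,0,-0.2,255],[-17,-5.9,-8,0,0,-0.25,255],[-20.5,-7.1,-8,0,0,-0.3,255],[-24,-8.3,-7,0,0,-0.35,255],[-27.5,-9.5,-6.5,0,0,-0.38,255],[-30.4,-10.5,-6.1,0,0,-0.38,255]]]'; python3 -m jog '[[[0,0,0,0,0,0,255]]]'; python3 - <<'E'
from h import *
c=capture("wrist"); cv2.imwrite("pics/w14.png",c["color"][:,:,::-1])
go(388.5,-277.2,49,.441+1.571)
E
```

```text
time_s: 27.45
eef_pos: [387.1, -279.0, 100.1]
ee_rot: [-0.0, 0.535, 0.845, 0.001]
ft_force: [0.3, 0.1, -0.6]
grip_width: 37.2
time_s: 27.53
eef_pos: [385.5, -282.7, 99.9]
ee_rot: [-0.0, 0.536, 0.844, 0.001]
ft_force: [-0.4, 0.2, -1.6]
grip_width: 37.1
t 27.58 at [ 386.  -281.2  100.4] yaw 2.009->2.012 (chk 2.009) shift [0.25 0.39 5.14] rv [ 0.002 -0.002 -0.003] rows>= 1.2
```

View pics/w14.png

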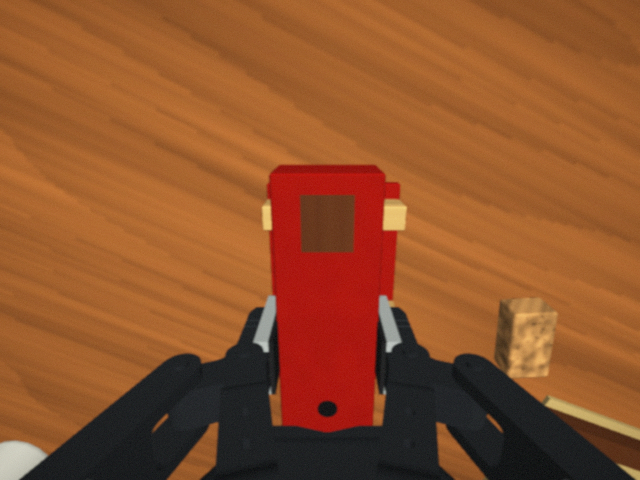

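```bash
python3 -m jog '[[[0.25,0.39,0.5,0,0,-0.003,255],[0.25,0.39,2,0,0,-0.003,255],[0.25,0.39,3.5,0,0,-0.003,255],[0.25,0.39,4.5,0,0,-0.003,255],[0.25,0.39,4.9,0,0,-0.003,255],[0.25,0.39,5.1,0,0,-0.003,255],[0.25,0.39,5.15,0,0,-0.003,255],[0.25,0.39,5.2,0,0,-0.003,255],[0.25,0.39,5.2,0,0,-0.003,255]]]'
```

```text
time_s: 28.33
eef_pos: [388.8, -277.3, 49.1]
ee_rot: [0.0, 0.535, 0.845, 0.001]
ft_force: [-0.6, 0.0, -1.2]
grip_width: 36.9
```

```bash
python3 -m jog '[[[0,0,0.03,0,0,0,255],[0,0,0.06,0,0,0,255],[0,0,0.1,0,0,0,255],[0,0,0.1,0,0,0,255]]]'
```

```text
time_s: 28.67
eef_pos: [388.9, -277.4, 48.1]
ee_rot: [0.0, 0.535, 0.845, 0.001]
ft_force: [-0.1, 0.1, -1.2]
grip_width: 37.1
```

```bash
python3 -m jog '[[[0,0,0.03,0,0,0,255],[0,0,0.06,0,0,0,255],[0,0,0.1,0,0,0,255],[0,0,0.1,0,0,0,255]]]'
```

```text
time_s: 29.0
eef_pos: [388.9, -277.4, 47.6]
ee_rot: [0.0, 0.535, 0.845, 0.001]
ft_force: [-1.1, 1.0, 5.5]
grip_width: 37.1
```

```bash
python3 -m jog '[[[0,0,0.03,0,0,0,255],[0,0,0.06,0,0,0,255],[0,0,0.06,0,0,0,255]]]'
```

```text
time_s: 29.25
eef_pos: [388.9, -277.4, 47.6]
ee_rot: [0.001, 0.535, 0.845, 0.001]
ft_force: [-2.7, 2.6, 8.3]
grip_width: 36.9
```

```bash
python3 -m jog '[[[0,0,0,0,0,0,120],[0,0,0,0,0,0,60],[0,0,0,0,0,0,0],[0,0,0,0,0,0,0],[0,0,0,0,0,0,0],[0,0,-2,0,0,0,0],[0,0,-5,0,0,0,0],[0,0,-9,0,0,0,0],[0,0,-12,0,0,0,0],[0,0,-12,0,0,0,0]]]'; python3 - <<'E'
from h import *
c=capture("wrist"); cv2.imwrite("pics/w15.png",c["color"][:,:,::-1])
r=find(c,"wrist","boat_red",boat(28),40); print(r and (r[0],np.round(r[1],3)))
go(245,-420,250,2.0)
E
```

```text
time_s: 30.08
eef_pos: [390.4, -278.8, 173.9]
ee_rot: [0.005, 0.535, 0.845, 0.001]
ft_force: [1.0, -0.4, 1.1]
grip_width: 85.4
(0.75, array([ 3.00000e-02,  3.88511e+02, -2.78617e+02,  4.43000e-01]))
t 30.18 at [ 389.2 -278.   168.8] yaw 2.012->2.000 (chk 2.012) shift [ -6.7  -19.08  -8.18] rv [0.004 0.002 0.012] rows>= 5.2
```

View pics/w15.png

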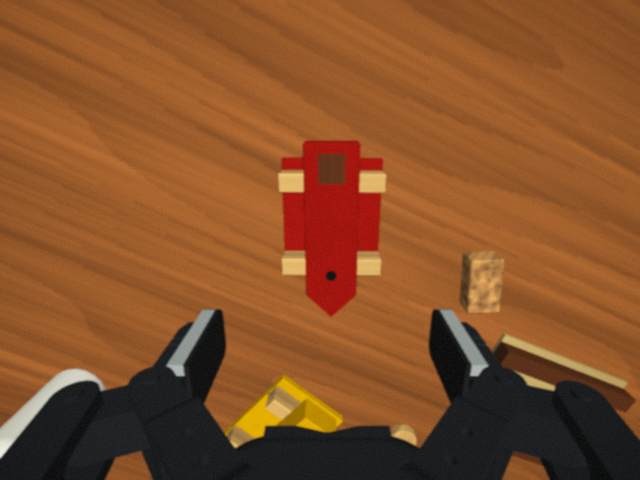

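Red sits centred and square on its stand. I'll back away and check everything with the fixed cameras.

```bash
python3 -m jog '[[[-1,-3,-6,0,0,0,0],[-3,-8,-8,0,0,0,0],[-6.7,-19,-8,0,0,0,0],[-6.7,-19,-8,0,0,0,0],[-6.7,-19,-8,0,0,0,0],[-6.7,-19,-8,0,0,0,0],[-6.7,-19,-8,0,0,0,0],[-6.7,-19,-8,0,0,0,0],[-6.7,-19,-8,0,0,0,0]]]'; python3 - <<'E'
from h import *
ST=dict(red=(389.1,-277.8,.432),blue=(615.3,218.3,.347),yellow=(615.3,-228.8,-.306),green=(391.8,288,.626),white=(679.3,-9.9,.685))
c=capture("top"); cv2.imwrite("pics/t16.png",cv2.resize(c["color"][120:340,150:500,::-1],None,fx=2.2,fy=2.2,interpolation=cv2.INTER_CUBIC))
for n in COL:
    o=outline_of("boat_"+n,"top"); X,Y,A=ST[n]
    for q in o:
        m=np.asarray(q["region"]); ys,xs=np.nonzero(m); p=pix2w(c,(xs.mean(),ys.mean()),50)
        if np.hypot(p[0]-X,p[1]-Y)>60: continue
        r=fit(c,m,boat(28),p[0],p[1],[A,A+np.pi,A+1.57])
        print(n,np.round(r,3),"diff",np.round([r[1]-X,r[2]-Y,(r[3]-A+1.57)%3.14159-1.57],3)); break
    else: print(n,"none")
E
```

```text
time_s: 30.93
eef_pos: [245.8, -419.2, 247.0]
ee_rot: [0.001, 0.535, 0.845, 0.002]
ft_force: [0.4, -0.1, -0.5]
grip_width: 85.2
red [ 9.10000e-02  3.89816e+02 -2.77821e+02  4.55000e-01] diff [ 0.716 -0.021  0.023]
blue [6.00000e-02 6.17839e+02 2.18233e+02 3.54000e-01] diff [ 2.539 -0.067  0.007]
yellow [ 7.40000e-02  6.16114e+02 -2.29670e+02 -3.06000e-01] diff [ 0.814 -0.87  -0.   ]
green [4.80000e-02 3.93915e+02 2.88204e+02 6.32000e-01] diff [2.115 0.204 0.006]
white [ 9.10000e-02  6.79873e+02 -1.09780e+01  6.93000e-01] diff [ 0.573 -1.078  0.008]
```

View pics/t16.png

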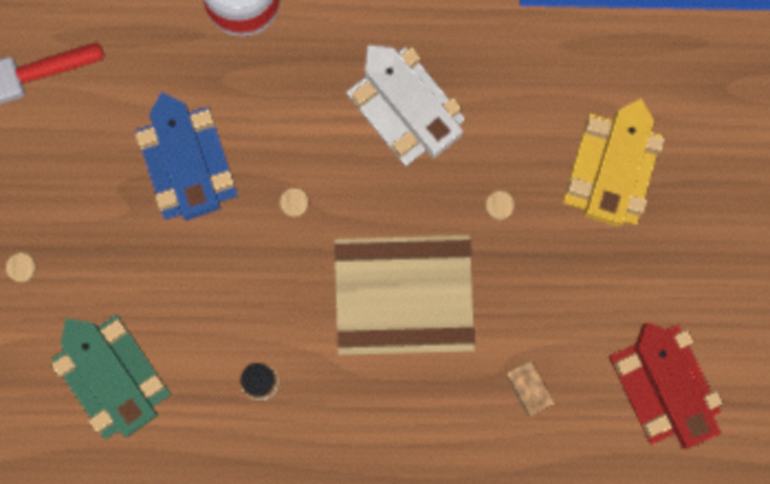

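```bash
python3 -c "
from plant import workorder
print(workorder.finish_job())"
```

```text
the job is handed in; nothing more can be done
None
```

I lifted the hulls off one at a time (white, green, yellow, blue, red). Each was lowered onto the stand of its own colour until the wrist sensed light contact (4–10 N), then released. I left the pink look-alike where it was and handed the job in at about 31 s, with the arm backed clear.

- **Last check, fixed top camera:** all five hulls are upright across both runners, within about 2.6 mm of the stand centres and 0.023 rad of square.
- **Disagreements:**
  - The top and side cameras differed by about 3 mm in x, so I aimed at their average.
  - The networks missed the yellow stand at first and the yellow hull once, so I found both by colour.
  - The wrist-camera fit of the placed blue hull failed. The wrist picture and the top-camera fit both showed it in place.

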